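# Scrape the offcuts off the plate-trimming board

### The job

Take the wooden scraper out of its leaning rest and wipe all five copper offcuts down the sloping board into the steel trough at its foot, using the scraper and never the fingers (the burrs are sharp). When the board is clear, stand the scraper back in its rest as it was, seated on its blade and leaning on the back wall, and leave the jar, bowl and cup where they are.

Things in the scene. Friction and masses are not known exactly. Their poses are not given: they have to be found in the camera images.
- board: Fixed plywood board, 200 x 170 mm, sloping 25 degrees, falling roughly to the robot's right. Origin: centre of its top face, 100 mm above the table. x points up the slope, y along the level, z square out of the face. The lower edge (x = -100 mm, over the trough) and upper edge (+100 mm) are open; a strip 10 mm high runs along each side, inner faces at y = -76 and +76 mm.
- trough: Steel catch trough fixed to the foot of the board, upright, 120 mm (x) by 180 mm (y) by 42 mm high, walls and floor 4 mm, open on top. Origin: centre of its underside on the table. x points horizontally towards the board; the board's lower edge overhangs its inside by 11 mm, 16 mm above its rim.
- rest: Fixed wooden rest leaning 25 degrees. Origin: centre of the slot floor, 36 mm above the table. z points up the lean (25 degrees from vertical), y along the slot, x away from the back wall, towards the open front. Back wall face at x = -14.5 mm, up to z = 38 mm; front lip at x = 22.5, up to z = 12; end cheeks at y = -68 and +68, up to z = 28 mm. It may stand left or right of the board.
- rest_seat (a point): The point in the slot where the middle of the scraper's blade underside stands; same point and axes as rest.
- scraper: Loose wooden scraper, 0.24 kg. Origin: centre of the blade's underside; z up, y along the blade. Blade 10 mm thick (x), 110 mm long (y), z 0 to 16 mm; body 28 x 110 mm, z 16 to 44 mm; grip bar 20 mm thick (x), 85 mm long (y), z 44 to 100 mm, gripped across its thickness. At the start it stands in the rest, its axes parallel to the rest's.
- chip0: Loose copper offcut, 24 x 16 x 6 mm, lying flat on the board face. Origin: centre of its underside; z square to its flat face.
- chip1: Loose copper offcut, 20 x 18 x 6 mm, lying flat on the board face. Origin: centre of its underside; z square to its flat face.
- chip2: Loose copper offcut, 24 x 14 x 6 mm, lying flat on the board face. Origin: centre of its underside; z square to its flat face.
- chip3: Loose copper offcut, 22 x 18 x 6 mm, lying flat on the board face. Origin: centre of its underside; z square to its flat face.
- chip4: Loose copper offcut, 24 x 16 x 6 mm, lying flat on the board face. Origin: centre of its underside; z square to its flat face.
- jar: Bystander: closed ink jar, 64 mm diameter, 85 mm high, standing on the table. Origin: centre of its underside.
- bowl: Bystander: white ceramic bowl, 100 mm diameter, 60 mm high. Origin: centre of its underside.
- cup: Bystander: white cup, 72 mm diameter, 90 mm high. Origin: centre of its underside.
Not all that is in view belongs to the job. Of the things shaped like the rest, the wooden one is meant.

How it is judged:
By the outcome, as a careful person would: the job done as asked, in the order asked, and still so for the second after the job is handed in, with the robot touching nothing.
It also fails if it takes over 72 s, if anything falls off the work surface, if the arm or the gripper's body presses on something with over 40 N, if the wrist force passes 120 N, or if a joint passes its speed limit or range.

### The arm

A 7-joint arm with a two-finger parallel gripper is mounted at the origin on the work surface. World frame = base frame: x ahead of the robot, y to its left, z up, the work surface at z = 0. Lengths are in m, angles in rad, forces in N, time in s.
With the tool pointing down it reaches from about 0.425 to 0.825 m from the base axis. Payload 3.6 kg.
Tool frame: the origin (TCP) lies midway between the tips of the shut fingers; the grasp point (between the pads) lies 19 mm behind it; x points along the fingers, y is the direction in which the jaws open and shut, and the axes are right-handed (so a half turn about x gives the same grasp; the last joint's range is limited). The gripper opens to 93 mm and grips with 3 to 60 N. Pads are 15 mm wide; open, the fingers measure 128 mm over their backs; the gripper's body (75 mm by 188 mm) begins 65 mm behind the grasp point.
Start: joints at [1.175, 0.615, -0.013, 1.423, 0.008, 1.103, -0.04], TCP at [0.235, -0.606, 0.219] pointing down, gripper open.
Joint ranges: [-3.12, 3.12], [-0.3, 2.06], [-1.34, 1.32], [0.26, 2.42], [-1.36, 4.5], [0.01, 1.98], [-2.84, 2.84]. Speed limits (rad/s): [2.79, 2.79, 3.14, 3.14, 3.14, 3.14, 3.14].

### API

Orientations are given as a rotation vector (axis times angle).
In Python, from plant import get_obs, get_image, job_done gives the robot as it stands.
- The arm moves only by the tool servo_tool, never from a script. Its argument "steps" is a list of rows, each a list of 5 numbers: the shift along the world's x, y, z in units of 30 mm (1.0 is 30 mm), then the turn about the world's z in units of 6 degrees (1.0 is 6 degrees), then the finger opening in mm, from 0 to 93. A call has 1 to 5 rows; each row is the pose to reach, as a shift and turn from the pose measured when the call began; what a row does not reach only later rows make up. A row lasts 1/12 s, in which the tool goes at most 41.7 mm and 7.16 degrees, less where a joint would pass 70% of its speed; a pose out of reach is approached as far as the arm can. A call with a gripper value outside its range is refused whole. The fingers move at their own pace and stop on an object; the grip force is fixed at half the most. Time passes only in rows, so rows that repeat a pose let the fingers close. It gives the time, the measured TCP pose, the force and the opening at its end, in the units of the state.
- get_obs(): the state, without advancing time (a new reading comes with each control period).
- get_image(name): name is "side" or "top" or "wrist"; returns a dict with "frame" (480x640x3 uint8, red, green, blue), "K" (3x3 intrinsics, pixels), "cam_to_world" (4x4, takes a point from camera to world coordinates). Camera axes: x right, y down, z forward; pixel columns grow to the right and rows downward; lengths in m; the calibration is good to about 2 mm. A picture is of the moment at which its call begins. There is no depth.
- job_done(): hands the job in, once; it reports no verdict.
The state is a dict: "time": time; "qpos": joint angles; "qd": joint speeds; "joint_torque": joint torques, N m; "eef_pos": TCP position; "tcp_rot": TCP orientation; "wrist_force": force on the tool from outside, world axes, zero at the start; "ft_torque": the same for the moment, N m; "width": finger opening in m.
Only numpy, scipy, OpenCV 4.12 (cv2) and the standard library are available. Lean on these libraries where they do the work, as an engineer would, in place of code of your own. Each camera call takes 0.05 s, during which the arm holds its last target. There are 200 camera calls.

## Working session

There is one attempt and no reset: what is moved stays moved. The work goes in short steps, Python scripts to look and compute and a tool call to move; the robot and the scene stay as the last step left them, time stands still between calls to the robot, and variables do not carry over. Pictures are saved under pics/ and viewed, about 8 in all and at most 12, crops included, and the job is handed in when it is done.

Besides the shell and the picture viewer there is one more tool, called as name(argument=value, ...), one argument or row to a line, values as JSON. servo_tool: Moves the arm, as the interface text tells. Its arguments: {"type":"object","properties":{"steps":{"type":"array"}},"required":["steps"]}

```bash
mkdir -p pics; ls
python3 - <<'E'
from plant import *
import cv2,numpy as np,pickle
o=get_obs();print({k:np.round(v,3) for k,v in o.items()})
for n in ["side","top"]:
    d=get_image(n);pickle.dump(d,open(f"pics/{n}.pkl","wb"))
    cv2.imwrite(f"pics/{n}0.png",d["frame"][:,:,::-1]);print(n,d["K"].round(1).tolist(),d["cam_to_world"].round(3).tolist())
E
```

```text
pics
{'time': np.float64(0.0), 'qpos': array([ 1.174,  0.616, -0.013,  1.425,  0.008,  1.103, -0.04 ]), 'qd': array([-0.   , -0.001,  0.001,  0.002, -0.001, -0.001, -0.001]), 'joint_torque': array([-1.0000e-03, -4.5893e+01,  2.0900e-01, -1.6575e+01, -6.1000e-02,
        2.0000e-02,  0.0000e+00]), 'eef_pos': array([ 0.235, -0.605,  0.217]), 'tcp_rot': array([ 2.02 ,  0.381, -2.021]), 'wrist_force': array([-0.833,  0.236,  0.149]), 'ft_torque': array([ 0.006, -0.013,  0.003]), 'width': np.float64(0.093)}
side [[454.3, 0.0, 319.4], [0.0, 454.3, 235.2], [0.0, 0.0, 1.0]] [[0.985, -0.116, 0.126, 0.466], [-0.171, -0.696, 0.697, -0.56], [0.007, -0.709, -0.706, 0.673], [0.0, 0.0, 0.0, 1.0]]
top [[565.7, 0.0, 336.5], [0.0, 565.7, 236.4], [0.0, 0.0, 1.0]] [[0.018, -0.994, 0.108, 0.438], [-1.0, -0.019, -0.003, -0.016], [0.005, -0.108, -0.994, 1.186], [0.0, 0.0, 0.0, 1.0]]
```

View pics/side0.png

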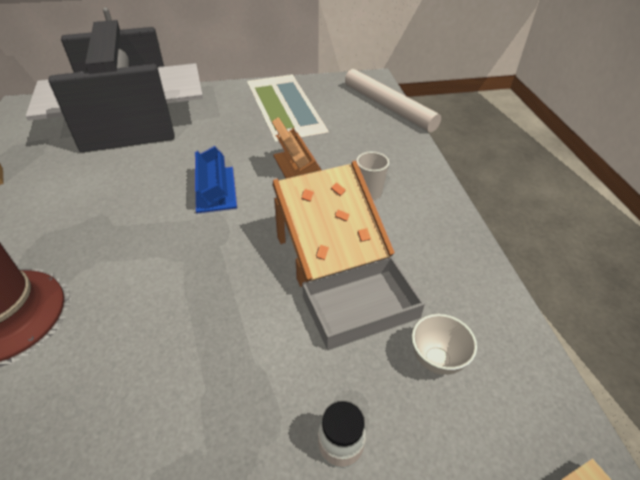

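View pics/top0.png

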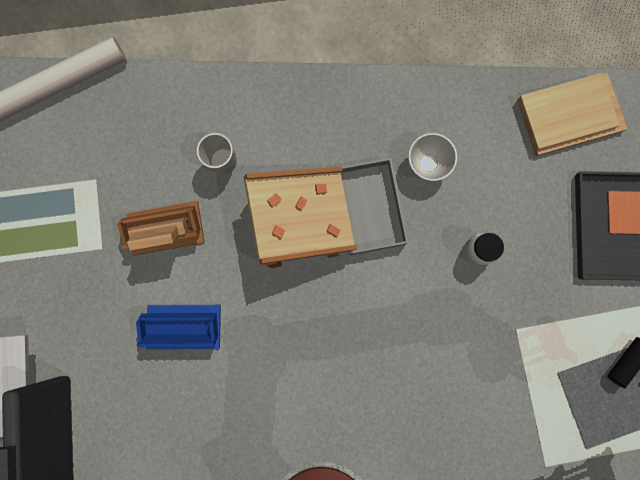

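Side view: the wooden rest and scraper are at about (293,148), the board centre is at (332,220), and the trough is at (362,300). The top view has the rest at (160,228), the board at (300,215) and the trough at (372,205). The blue rest at (178,327) is a decoy. Next I'll enlarge both.

```bash
cat > h.py <<'E'
import numpy as np,cv2,pickle
from scipy.spatial.transform import Rotation as R
def ray(d,uv):
    K,T=d["K"],d["cam_to_world"]; v=T[:3,:3]@np.linalg.solve(K,[uv[0],uv[1],1]); return T[:3,3],v
def onz(d,uv,z):
    o,v=ray(d,uv); return o+v*(z-o[2])/v[2]
def tri(a,ua,b,ub):
    o1,v1=ray(a,ua);o2,v2=ray(b,ub)
    s,*_=np.linalg.lstsq(np.c_[v1,-v2],o2-o1,rcond=None)
    p,q=o1+s[0]*v1,o2+s[1]*v2; return (p+q)/2,np.linalg.norm(p-q)
def proj(d,p):
    T=np.linalg.inv(d["cam_to_world"]);c=T[:3,:3]@p+T[:3,3];u=d["K"]@c;return u[:2]/u[2]
E
python3 - <<'E'
import pickle,cv2,numpy as np
from h import *
from plant import get_obs
t=pickle.load(open('pics/top.pkl','rb'));s=pickle.load(open('pics/side.pkl','rb'))
def crop(d,x,y,w,h,k,W,H):
    im=cv2.resize(d["frame"][y:y+h,x:x+w,::-1],(W,H),interpolation=cv2.INTER_CUBIC)
    for i in range((x//20+1)*20,x+w,20): cv2.putText(im,str(i),(int((i-x)*k),10),0,.35,(255,255,0),1);cv2.line(im,(int((i-x)*k),12),(int((i-x)*k),18),(255,255,0),1)
    for j in range((y//20+1)*20,y+h,20): cv2.putText(im,str(j),(0,int((j-y)*k)),0,.35,(255,255,0),1)
    return im
a=crop(t,105,145,320,130,2.5,800,325)
b=crop(s,240,100,160,110,2.5,400,275)
c=crop(s,265,110,64,80,3.43,220,275)
out=np.zeros((600,800,3),np.uint8);out[:325]=a;out[325:,:400]=b;out[325:,400:620]=c
cv2.imwrite('pics/c1.png',out)
print(R.from_rotvec(get_obs()["tcp_rot"]).as_matrix().round(3))
E
```

```text
[[-0.001  0.361 -0.932]
 [ 0.002 -0.932 -0.361]
 [-1.    -0.002  0.   ]]
```

View pics/c1.png

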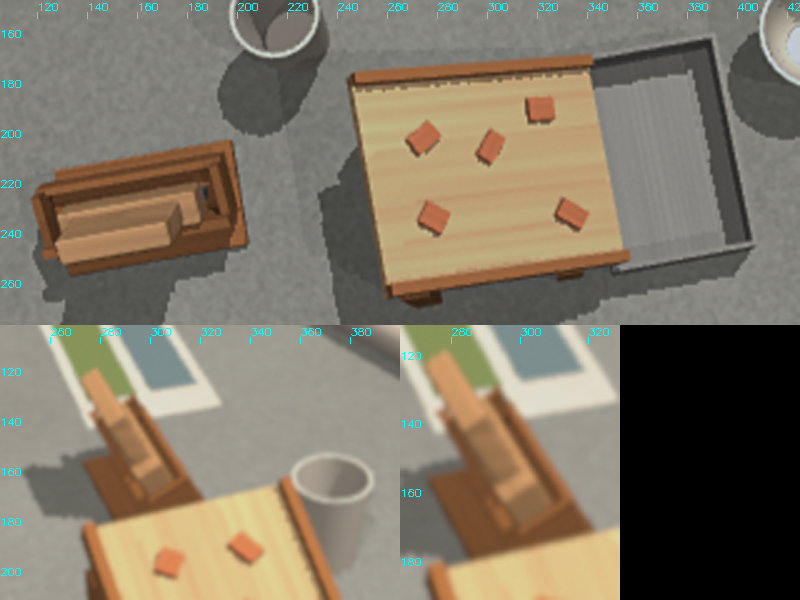

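The crop shows the scraper leaning towards −X (image bottom). Its grip top is centred near (151,241) in the top view. The board corners at the inner strip faces are about (248,179), (260,258), (343,172) and (353,246).

Run:
```python
from h import *
t=pickle.load(open('pics/top.pkl','rb'))
print("grip top",onz(t,(151,241),.1266).round(3))
U=[onz(t,p,.1423) for p in [(247.8,178.6),(259.8,258.2)]]
L=[onz(t,p,.0577) for p in [(342.6,172.2),(353.4,246.2)]]
for p in U+L: print(p.round(4))
c=sum(U+L)/4;print("c",c.round(4)); 
for a,b in [(U[1],U[0]),(L[1],L[0])]: v=a-b;print(np.linalg.norm(v).round(4),np.degrees(np.arctan2(v[1],v[0])).round(2))
for a,b in zip(U,L): v=(a-b);print(np.linalg.norm(v).round(4),np.degrees(np.arctan2(v[1],v[0])).round(2))
# bar edges direction
for p,q in [((57,236),(165,222)),((66,264),(180,240))]:
    a,b=[onz(t,(x/2.5+105,y/2.5+145),.1266) for x,y in (p,q)];v=a-b;print('bar',a.round(3),b.round(3),np.linalg.norm(v).round(4),np.degrees(np.arctan2(v[1],v[0])).round(1))
```

```text
grip top [0.538 0.328 0.127]
[0.6575 0.1485 0.1423]
[0.5085 0.1211 0.1423]
[ 0.6922 -0.03    0.0577]
[ 0.5417 -0.0542  0.0577]
c [0.6    0.0463 0.1   ]
0.1515 -169.59
0.1524 -170.87
0.2006 101.0
0.1975 100.73
bar [0.54  0.372 0.127] [0.552 0.292 0.127] 0.0814 98.5
bar [0.519 0.364 0.127] [0.539 0.28  0.127] 0.0867 103.1
```

servo_tool(
  steps=[
    [0.9,1,0.5,0,93],
    [1.8,2,0.8,0,93],
    [2.7,3,1.2,0,93],
    [3.6,4,1.4,0,93],
    [4.4,5,1.5,0,93],
  ],
)

```text
time: 0.52
eef_pos: [0.3685, -0.4538, 0.2634]
tcp_rot: [2.021, 0.38, -2.019]
wrist_force: [0.9, -0.4, 0.3]
width: 0.0929
```

servo_tool(
  steps=[
    [0.9,1,0.5,0,93],
    [1.8,2,0.8,0,93],
    [2.7,3,1.2,0,93],
    [3.6,4,1.4,0,93],
    [4.4,5,1.5,0,93],
  ],
)

```text
time: 0.93
eef_pos: [0.5018, -0.3026, 0.3093]
tcp_rot: [2.021, 0.378, -2.018]
wrist_force: [-0.9, -0.6, -0.3]
width: 0.0928
```

servo_tool(
  steps=[
    [0,1.3,0,0,93],
    [0,2.6,0,-0.5,93],
    [0,3.9,0,-1,93],
    [0,5.2,0,-1.5,93],
    [0,6.5,0,-1.8,93],
  ],
)

```text
time: 1.35
eef_pos: [0.5011, -0.1056, 0.3089]
tcp_rot: [2.129, 0.191, -2.127]
wrist_force: [2.0, 0.1, -0.4]
width: 0.0931
```

servo_tool(
  steps=[
    [0,1.3,0,0,93],
    [0,2.6,0,0,93],
    [0,3.9,0,0,93],
    [0,5.2,0,0,93],
    [0,6.5,0,0,93],
  ],
)

```text
time: 1.77
eef_pos: [0.5005, 0.0911, 0.3087]
tcp_rot: [2.128, 0.191, -2.127]
wrist_force: [1.3, 0.2, -0.5]
width: 0.0924
```

servo_tool(
  steps=[
    [0.2,1.3,0,0,93],
    [0.3,2.6,0,0,93],
    [0.5,3.9,0,0,93],
    [0.6,5.2,0,0,93],
    [0.7,6.5,0,0,93],
  ],
)

```text
time: 2.18
eef_pos: [0.5212, 0.2876, 0.3082]
tcp_rot: [2.127, 0.19, -2.128]
wrist_force: [1.4, -0.2, -0.9]
width: 0.0929
```

servo_tool(
  steps=[
    [0,1,0,0,93],
    [0,1.1,0,0,93],
    [0,1.1,0,0,93],
  ],
)

```text
time: 2.43
eef_pos: [0.5196, 0.3234, 0.3069]
tcp_rot: [2.122, 0.195, -2.128]
wrist_force: [0.1, -0.4, 0.7]
width: 0.0933
```

Run:
```python
from plant import *
from h import *
o=get_obs();print(o["eef_pos"],o["qpos"].round(2),R.from_rotvec(o["tcp_rot"]).as_matrix().round(3).tolist())
d=get_image("wrist");pickle.dump(d,open("pics/w1.pkl","wb"));cv2.imwrite("pics/w1.png",d["frame"][:,:,::-1])
print(d["K"].round(1).tolist(),d["cam_to_world"].round(3).tolist())
```

```text
[0.51959755 0.32339419 0.30688917] [-0.47  0.5  -0.21  1.39  0.1   1.27 -2.07] [[-0.003, 0.183, -0.983], [-0.001, -0.983, -0.183], [-1.0, 0.0, 0.003]]
[[345.9, 0.0, 315.8], [0.0, 345.9, 238.5], [0.0, 0.0, 1.0]] [[0.183, -0.951, -0.251, 0.588], [-0.983, -0.177, -0.047, 0.336], [-0.0, 0.255, -0.967, 0.473], [0.0, 0.0, 0.0, 1.0]]
```

View pics/w1.png

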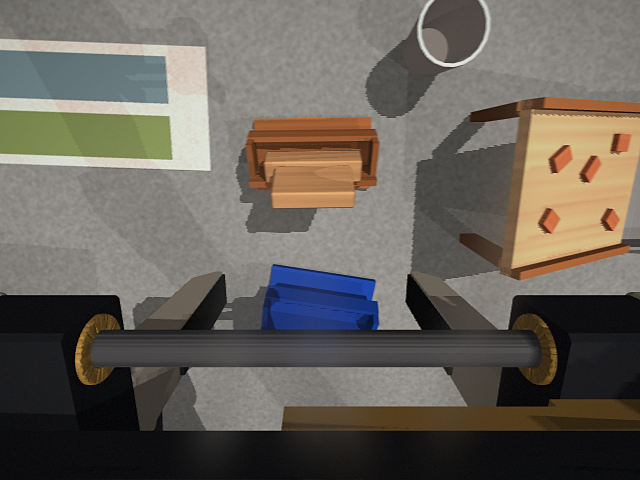

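The wrist view has the rest at (313,160), with the grip's front face at rows 168–190 and its top face at rows 190–208, columns 273–355. I'll zoom in for its corners.

Run:
```python
from h import *
d=pickle.load(open("pics/w1.pkl","rb"));x,y,w,h,k=240,112,145,105,5.5
im=cv2.resize(d["frame"][y:y+h,x:x+w,::-1],None,fx=k,fy=k,interpolation=cv2.INTER_CUBIC)
for i in range(240,385,10): cv2.putText(im,str(i),(int((i-x+.5)*k)-10,10),0,.35,(255,255,0),1);cv2.line(im,(int((i-x+.5)*k),12),(int((i-x+.5)*k),18),(255,255,0),1)
for j in range(120,217,10): cv2.putText(im,str(j)+"-",(0,int((j-y+.5)*k)+4),0,.35,(255,255,0),1)
cv2.imwrite("pics/w1c.png",im)
```

```text
(no output)
```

View pics/w1c.png

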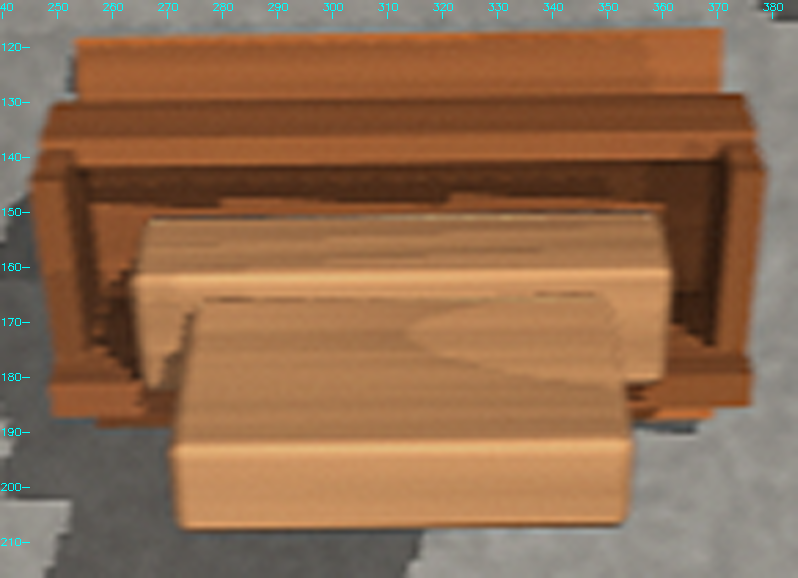

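Run:
```python
from h import *
d=pickle.load(open("pics/w1.pkl","rb"))
c,s=np.cos(np.radians(25)),np.sin(np.radians(25))
for (a,b,x,z) in [((271,192.5),(355.5,191.5),10,100),((272.5,207),(353.5,206.5),-10,100),((264.5,161.5),(362,160.5),14,44),((266,151),(360,150.3),14,16)]:
    zw=(36+z*c+x*s)/1e3; A,B=onz(d,a,zw),onz(d,b,zw); v=A-B; yaw=np.arctan2(v[1],v[0])
    m=(A+B)/2; f=np.array([np.sin(yaw),-np.cos(yaw)])  # rest x horizontal
    h=(x*c-z*s)/1e3
    print(np.linalg.norm(v).round(4),np.degrees(yaw).round(2),m.round(4),"seat",(m[:2]-f*h).round(4))
```

```text
0.0836 101.23 [0.5459 0.3303 0.1309] seat [0.5784 0.3368]
0.083 100.91 [0.5299 0.3277 0.1224] seat [0.5803 0.3374]
0.1078 101.12 [0.5734 0.3358 0.0818] seat [0.5792 0.3369]
0.1098 100.96 [0.584  0.3382 0.0564] seat [0.5782 0.3371]
```

servo_tool(
  steps=[
    [0.3,0.1,-1.1,0.1,93],
    [0.6,0.2,-2.2,0.1,93],
    [0.9,0.25,-3.3,0.1,93],
    [0.96,0.25,-4.4,0.1,93],
    [0.96,0.25,-4.8,0.1,93],
  ],
)

```text
time: 2.9
eef_pos: [0.5487, 0.3227, 0.158]
tcp_rot: [2.11, 0.188, -2.13]
wrist_force: [-0.2, -1.9, 0.0]
width: 0.093
```

servo_tool(
  steps=[
    [0,0,0,0,93],
    [0,0,0,0,93],
  ],
)

```text
time: 3.07
eef_pos: [0.5491, 0.3189, 0.1568]
tcp_rot: [2.108, 0.18, -2.133]
wrist_force: [0.6, -0.3, -1.8]
width: 0.0929
```

```bash
cat > st.py <<'E'
from plant import *
from h import *
o=get_obs();M=R.from_rotvec(o["tcp_rot"]).as_matrix();print(o["time"],o["eef_pos"].round(4),"jaw",np.degrees(np.arctan2(M[1,1],M[0,1])).round(2),"x",M[:,0].round(3),"F",o["wrist_force"].round(1),"T",o["ft_torque"].round(2),"w",round(float(o["width"]),4),o["qpos"].round(2))
E
python3 st.py
python3 - <<'E'
from plant import *
from h import *
d=get_image("wrist");pickle.dump(d,open("pics/w2.pkl","wb"))
im=d["frame"][180:480,120:520,::-1];cv2.imwrite("pics/w2.png",cv2.resize(im,None,fx=2,fy=2))
E
```

```text
3.0667 [0.5491 0.3189 0.1568] jaw -79.57 x [-0.011 -0.014 -1.   ] F [ 0.6 -0.3 -1.8] T [-0.01 -0.02  0.02] w 0.0929 [-0.46  0.66 -0.19  1.53  0.15  0.98 -2.08]
```

View pics/w2.png

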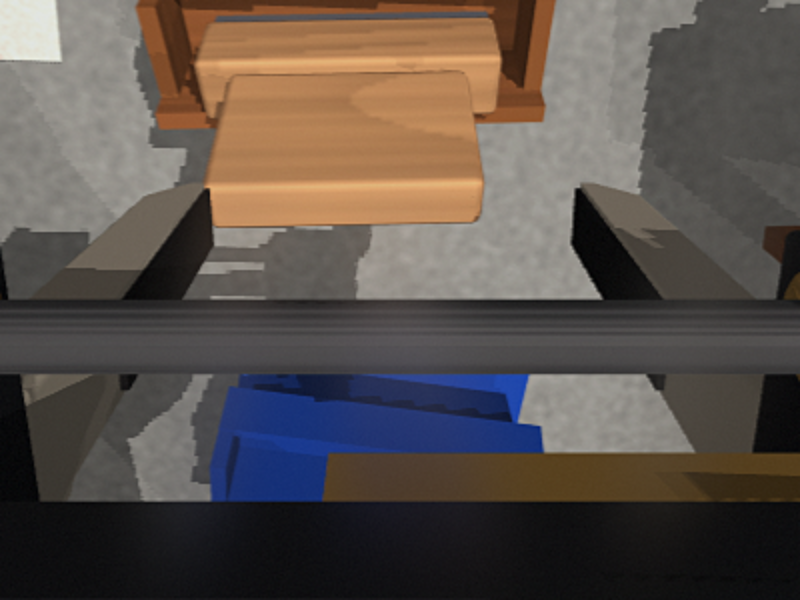

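The bar sits off-centre between the fingers, with its left end at the left fingertip (205,190). The reading agrees: y is about 12 mm short. I'll correct that before going down.

servo_tool(
  steps=[
    [0,0.2,0,0.1,93],
    [0,0.4,0,0.1,93],
    [0,0.4,0,0.1,93],
    [0,0.4,0,0.1,93],
    [0,0.4,0,0.1,93],
  ],
)

```text
time: 3.53
eef_pos: [0.5498, 0.3328, 0.1591]
tcp_rot: [2.107, 0.195, -2.123]
wrist_force: [0.3, -0.3, 0.3]
width: 0.0929
```

```bash
python3 st.py
```

```text
3.5333 [0.5498 0.3328 0.1591] jaw -78.89 x [-0.007 -0.011 -1.   ] F [ 0.3 -0.3  0.3] T [ 0.03  0.03 -0.02] w 0.0929 [-0.47  0.67 -0.19  1.5   0.15  0.99 -2.08]
```

servo_tool(
  steps=[
    [-0.02,0,-0.6,0,93],
    [-0.03,0,-1.2,0,93],
    [-0.03,0,-1.8,0,93],
    [-0.03,0,-2.4,0,93],
    [-0.03,0,-2.5,0,93],
  ],
)

```text
time: 3.95
eef_pos: [0.5471, 0.3313, 0.081]
tcp_rot: [2.1, 0.191, -2.127]
wrist_force: [-0.3, -1.4, -0.4]
width: 0.093
```

```bash
python3 st.py
```

```text
3.95 [0.5471 0.3313 0.081 ] jaw -78.89 x [-0.012 -0.015 -1.   ] F [-0.3 -1.4 -0.4] T [-0.02  0.05  0.02] w 0.093 [-0.48  0.76 -0.18  1.58  0.17  0.84 -2.1 ]
```

servo_tool(
  steps=[
    [0,0,0.1,0,70],
    [0,0,0.1,0,70],
    [0,0,0.1,0,70],
    [0,0,0.1,0,70],
    [0,0,0.1,0,70],
  ],
)

```text
time: 4.37
eef_pos: [0.5472, 0.3312, 0.0845]
tcp_rot: [2.1, 0.191, -2.127]
wrist_force: [0.0, 0.6, -2.5]
width: 0.0847
```

servo_tool(
  steps=[
    [0,0,0,0,70],
    [0,0,0,0,70],
    [0,0,0,0,70],
  ],
)

```text
time: 4.62
eef_pos: [0.5473, 0.3311, 0.0846]
tcp_rot: [2.1, 0.191, -2.127]
wrist_force: [-0.8, 0.3, -3.4]
width: 0.0851
```

```bash
python3 st.py
```

```text
4.6167 [0.5473 0.3311 0.0846] jaw -78.9 x [-0.011 -0.015 -1.   ] F [-0.8  0.3 -3.4] T [0.09 0.09 0.06] w 0.0851 [-0.48  0.75 -0.18  1.58  0.17  0.84 -2.1 ]
```

servo_tool(
  steps=[
    [-0.1,-0.02,0.22,0,70],
    [-0.21,-0.04,0.45,0,70],
    [-0.42,-0.08,0.9,0,70],
    [-0.63,-0.12,1.35,0,70],
    [-0.83,-0.16,1.8,0,70],
  ],
)

```text
time: 5.03
eef_pos: [0.5214, 0.3265, 0.1406]
tcp_rot: [2.101, 0.192, -2.126]
wrist_force: [0.5, 0.5, -2.7]
width: 0.085
```

servo_tool(
  steps=[
    [0,0,1,0,70],
    [0,0,2,0,70],
    [0,0,3,0,70],
    [0,0,3.8,0,70],
    [0,0,3.8,0,70],
  ],
)

```text
time: 5.45
eef_pos: [0.5234, 0.3288, 0.2625]
tcp_rot: [2.117, 0.2, -2.116]
wrist_force: [1.1, 0.7, -1.2]
width: 0.0853
```

```bash
cat >> h.py <<'E'
c,s=np.cos(np.radians(25)),np.sin(np.radians(25))
C=np.array([.600,.0463,.100]);ya=np.radians(100.4);xh=np.array([np.cos(ya),np.sin(ya),0]);yb=np.array([-xh[1],xh[0],0]);zz=np.array([0,0,1.])
Bm=np.c_[c*xh+s*zz,yb,-s*xh+c*zz]   # board axes
OFF=-.0323*xh+.0486*zz
def tcp_for(bx,by,bz): return C+Bm@(np.array([bx,by,bz])/1e3)+OFF
def bcoord(tcp): return Bm.T@(tcp-OFF-C)*1e3
def units(a,b): return ((b-a)/.03).round(2)
def chips(d,lo=-110):
    hsv=cv2.cvtColor(d["frame"],cv2.COLOR_RGB2HSV);m=((hsv[...,0]<12)&(hsv[...,1]>125)&(hsv[...,2]>140)).astype(np.uint8)
    n,_,st,ce=cv2.connectedComponentsWithStats(m);r=[]
    for i in range(1,n):
        if st[i,4]<15: continue
        o,v=ray(d,ce[i]);nb=Bm[:,2];p=o+v*(nb@(C-o)+.006)/(nb@v);b=Bm.T@(p-C)*1e3
        if abs(b[1])<76 and -260<b[0]<105: r.append((ce[i].round(0).tolist(),int(st[i,4]),b[:2].round(0).tolist()))
    return r
E
python3 st.py
python3 - <<'E'
from h import *
for n in ['top','side']: print(n,*chips(pickle.load(open(f'pics/{n}.pkl','rb'))),sep='\n ')
from plant import get_obs
p=get_obs()["eef_pos"];print(tcp_for(85,18,60),units(p,tcp_for(85,18,60)),units(tcp_for(85,18,60),tcp_for(85,18,2)),units(tcp_for(85,18,2),tcp_for(25,18,2)))
E
```

```text
5.45 [0.5234 0.3288 0.2625] jaw -78.85 x [ 0.001 -0.006 -1.   ] F [ 1.1  0.7 -1.2] T [ 0.11 -0.04 -0.01] w 0.0853 [-0.48  0.54 -0.21  1.45  0.12  1.17 -2.08]
top
 ([321.0, 188.0], 87, [-45.0, -46.0])
 ([274.0, 200.0], 91, [56.0, -30.0])
 ([301.0, 203.0], 79, [2.0, -20.0])
 ([278.0, 231.0], 93, [58.0, 31.0])
 ([334.0, 230.0], 85, [-57.0, 39.0])
side
 ([338.0, 189.0], 76, [53.0, -28.0])
 ([307.0, 195.0], 77, [55.0, 32.0])
 ([341.0, 215.0], 65, [0.0, -17.0])
 ([361.0, 236.0], 21, [-48.0, -38.0])
 ([323.0, 249.0], 16, [-54.0, 37.0])
 ([321.0, 256.0], 17, [-65.0, 45.0])
[0.57879742 0.06211135 0.23890102] [ 1.85 -8.89 -0.79] [-0.15  0.8  -1.75] [ 0.33 -1.78 -0.85]
```

servo_tool(
  steps=[
    [0.2,-0.7,0,1.1,70],
    [0.4,-1.4,0,2.2,70],
    [0.6,-2.1,0,3.3,70],
    [0.8,-2.8,0,4.4,70],
    [1.0,-3.5,0,5.5,70],
  ],
)

```text
time: 5.87
eef_pos: [0.5523, 0.2225, 0.2621]
tcp_rot: [1.764, 0.716, -1.763]
wrist_force: [0.5, 0.8, -2.5]
width: 0.0846
```

servo_tool(
  steps=[
    [0.2,-0.7,0,1.1,70],
    [0.4,-1.4,0,2.2,70],
    [0.6,-2.1,0,3.3,70],
    [0.8,-2.8,0,4.4,70],
    [1.0,-3.5,0,5.5,70],
  ],
)

```text
time: 6.28
eef_pos: [0.5813, 0.1162, 0.2617]
tcp_rot: [1.362, 1.096, -1.362]
wrist_force: [0.7, 0.3, -3.3]
width: 0.0853
```

servo_tool(
  steps=[
    [0.2,-0.6,0,1.1,70],
    [0.4,-1.2,0,2.2,70],
    [0.6,-1.7,0,3.3,70],
    [0.7,-1.8,0,3.9,70],
    [0.7,-1.8,0,3.9,70],
  ],
)

```text
time: 6.7
eef_pos: [0.602, 0.0593, 0.2608]
tcp_rot: [1.063, 1.289, -1.065]
wrist_force: [-0.1, 0.2, -2.8]
width: 0.0852
```

```bash
python3 st.py
python3 - <<'E'
from h import *
from plant import *
p=get_obs()["eef_pos"];print(bcoord(p).round(1),units(p,tcp_for(88,-8,30)))
d=get_image("wrist");pickle.dump(d,open("pics/w3.pkl","wb"));cv2.imwrite("pics/w3.png",d["frame"][:,:,::-1])
E
```

```text
6.7 [0.602  0.0593 0.2608] jaw 11.1 x [ 0.004 -0.004 -1.   ] F [-0.1  0.2 -2.8] T [-0.06 -0.12 -0.02] w 0.0852 [ 0.21  0.56 -0.59  1.49  0.33  1.19 -0.23]
[87.9 -4.4 82.8] [-0.02  0.76 -1.59]
```

View pics/w3.png

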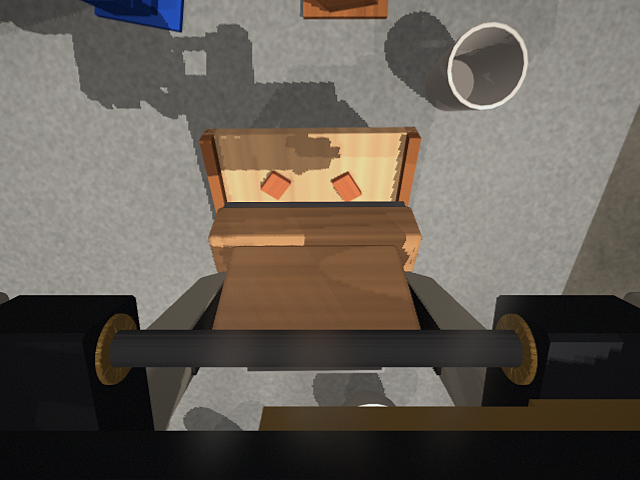

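The scraper is held square, still leaning, above the upper half of the board. Two chips show ahead of the blade at (275,184) and (346,187). I'll go down along the board normal.

servo_tool(
  steps=[
    [0,0.2,-0.4,-0.1,70],
    [0,0.4,-0.8,-0.1,70],
    [0,0.6,-1.2,-0.1,70],
    [0,0.76,-1.6,-0.1,70],
    [0,0.76,-1.6,-0.1,70],
  ],
)

```text
time: 7.17
eef_pos: [0.5991, 0.0861, 0.2102]
tcp_rot: [1.068, 1.292, -1.074]
wrist_force: [-0.6, -0.9, -3.2]
width: 0.0852
```

```bash
cat > b.py <<'E'
import sys
from h import *
from plant import *
p=get_obs()["eef_pos"];print("board",bcoord(p).round(1),"to go",units(p,tcp_for(*map(float,sys.argv[1:4]))))
E
python3 st.py; python3 b.py 88 -8 4
```

```text
7.1667 [0.5991 0.0861 0.2102] jaw 10.69 x [-0.002 -0.003 -1.   ] F [-0.6 -0.9 -3.2] T [-0.07  0.03  0.04] w 0.0852 [ 0.16  0.61 -0.57  1.56  0.36  1.08 -0.31]
board [90.9 -6.3 25.6] to go [ 0.02  0.22 -0.69]
```

servo_tool(
  steps=[
    [0,0.1,-0.25,0,70],
    [0.02,0.2,-0.5,0,70],
    [0.02,0.22,-0.65,0,70],
    [0.02,0.22,-0.69,0,70],
    [0.02,0.22,-0.69,0,70],
  ],
)

```text
time: 7.58
eef_pos: [0.5996, 0.0924, 0.1891]
tcp_rot: [1.067, 1.292, -1.075]
wrist_force: [0.1, -0.2, -3.3]
width: 0.0846
```

```bash
python3 st.py; python3 b.py 88 -8 1.5
```

```text
7.5833 [0.5996 0.0924 0.1891] jaw 10.67 x [-0.003 -0.003 -1.   ] F [ 0.1 -0.2 -3.3] T [-0.05 -0.12 -0.01] w 0.0846 [ 0.14  0.63 -0.56  1.58  0.37  1.04 -0.34]
board [87.5 -8.   3.9] to go [-0.01  0.05 -0.06]
```

servo_tool(
  steps=[
    [0,0.03,-0.05,0,70],
    [0,0.05,-0.1,0,70],
    [0,0.05,-0.1,0,70],
  ],
)

```text
time: 7.83
eef_pos: [0.5996, 0.0939, 0.1861]
tcp_rot: [1.068, 1.292, -1.075]
wrist_force: [-0.1, 0.1, -3.9]
width: 0.085
```

servo_tool(
  steps=[
    [0,0.01,-0.03,0,70],
    [0,0.01,-0.03,0,70],
  ],
)

```text
time: 8.0
eef_pos: [0.5997, 0.0941, 0.1853]
tcp_rot: [1.068, 1.291, -1.075]
wrist_force: [-0.1, -0.7, -3.2]
width: 0.0852
```

```bash
python3 st.py; python3 b.py 88 -8 1
```

```text
8.0 [0.5997 0.0941 0.1853] jaw 10.65 x [-0.003 -0.003 -1.   ] F [-0.1 -0.7 -3.2] T [-0.04 -0.13 -0.04] w 0.0852 [ 0.14  0.64 -0.56  1.58  0.38  1.03 -0.34]
board [87.5 -8.4 -0.3] to go [-0.01 -0.    0.05]
```

servo_tool(
  steps=[
    [0.06,-0.35,-0.17,0,70],
    [0.13,-0.71,-0.34,0,70],
    [0.2,-1.07,-0.51,0,70],
    [0.26,-1.43,-0.68,0,70],
    [0.33,-1.78,-0.85,0,70],
  ],
)

```text
time: 8.42
eef_pos: [0.6097, 0.0382, 0.1587]
tcp_rot: [1.068, 1.291, -1.077]
wrist_force: [0.7, -0.6, -2.0]
width: 0.085
```

```bash
python3 st.py; python3 b.py -32 -8 -0.5
```

```text
8.4167 [0.6097 0.0382 0.1587] jaw 10.54 x [-0.004 -0.004 -1.   ] F [ 0.7 -0.6 -2. ] T [-0.03 -0.09  0.06] w 0.085 [ 0.22  0.67 -0.54  1.6   0.4   0.99 -0.27]
board [24.8 -8.1 -0.4] to go [ 0.31 -1.69 -0.8 ]
```

servo_tool(
  steps=[
    [0.06,-0.34,-0.16,0,70],
    [0.13,-0.68,-0.32,0,70],
    [0.2,-1.02,-0.48,0,70],
    [0.26,-1.36,-0.64,0,70],
    [0.31,-1.69,-0.8,0,70],
  ],
)

```text
time: 8.83
eef_pos: [0.6192, -0.0135, 0.1342]
tcp_rot: [1.068, 1.291, -1.077]
wrist_force: [-0.3, -0.6, -2.3]
width: 0.0848
```

```bash
python3 st.py; python3 b.py -92 -8 0
```

```text
8.8333 [ 0.6192 -0.0135  0.1342] jaw 10.54 x [-0.003 -0.004 -1.   ] F [-0.3 -0.6 -2.3] T [-0.04 -0.12  0.01] w 0.0848 [ 0.29  0.71 -0.53  1.6   0.42  0.95 -0.2 ]
board [-33.3  -8.1  -0.4] to go [ 0.32 -1.75 -0.82]
```

servo_tool(
  steps=[
    [0.06,-0.35,-0.16,0,70],
    [0.13,-0.7,-0.33,0,70],
    [0.2,-1.05,-0.49,0,70],
    [0.26,-1.4,-0.66,0,70],
    [0.32,-1.75,-0.82,0,70],
  ],
)

```text
time: 9.25
eef_pos: [0.629, -0.0671, 0.109]
tcp_rot: [1.068, 1.291, -1.077]
wrist_force: [0.4, 0.8, -2.7]
width: 0.0851
```

servo_tool(
  steps=[
    [0.05,-0.25,-0.12,0,70],
    [0.1,-0.5,-0.24,0,70],
    [0.12,-0.65,-0.31,0,70],
    [0.12,-0.65,-0.31,0,70],
  ],
)

```text
time: 9.58
eef_pos: [0.6323, -0.0884, 0.0989]
tcp_rot: [1.069, 1.29, -1.08]
wrist_force: [-0.1, -1.0, -3.2]
width: 0.0851
```

```bash
python3 st.py; python3 b.py -112 -8 60
```

```text
9.5833 [ 0.6323 -0.0884  0.0989] jaw 10.42 x [-0.005 -0.005 -1.   ] F [-0.1 -1.  -3.2] T [-0.15 -0.1  -0.02] w 0.0851 [ 0.39  0.77 -0.51  1.58  0.45  0.92 -0.1 ]
board [-117.1   -7.4   -0.2] to go [ 0.14 -0.68  1.89]
```

servo_tool(
  steps=[
    [0,0,0.8,0,70],
    [0,0,1.8,0,70],
    [0,0,2.8,0,70],
    [0,0.2,3.8,0,70],
    [0,0.5,4.5,0,70],
  ],
)

```text
time: 10.0
eef_pos: [0.6333, -0.0734, 0.2373]
tcp_rot: [1.071, 1.286, -1.078]
wrist_force: [0.7, 0.1, -2.9]
width: 0.0846
```

```bash
python3 st.py; python3 b.py 88 19 30
python3 - <<'E'
from h import *
from plant import *
for n in ["top","side"]:
    d=get_image(n);pickle.dump(d,open(f"pics/{n}2.pkl","wb"));print(n,*chips(d),sep="\n ")
    a=d["frame"][130:290,230:440] if n=="top" else d["frame"][150:350,260:440]
    cv2.imwrite(f"pics/{n}2.png",cv2.resize(a[:,:,::-1],(400,400)))
cv2.imwrite("pics/p2.png",np.hstack([cv2.imread("pics/top2.png"),cv2.imread("pics/side2.png")]))
E
```

```text
10.0 [ 0.6333 -0.0734  0.2373] jaw 10.38 x [-0.    -0.005 -1.   ] F [ 0.7  0.1 -2.9] T [-0.06 -0.18  0.04] w 0.0846 [ 0.4   0.64 -0.58  1.42  0.36  1.19 -0.04]
board [-45.4 -11.1 119.1] to go [-1.94  5.02 -0.81]
top
 ([345.0, 188.0], 34, [-97.0, -43.0])
 ([358.0, 225.0], 16, [-112.0, 35.0])
 ([367.0, 233.0], 25, [-130.0, 54.0])
side
 ([379.0, 284.0], 191, [-143.0, -40.0])
 ([361.0, 296.0], 77, [-154.0, 0.0])
 ([335.0, 303.0], 178, [-153.0, 48.0])
```

View pics/p2.png

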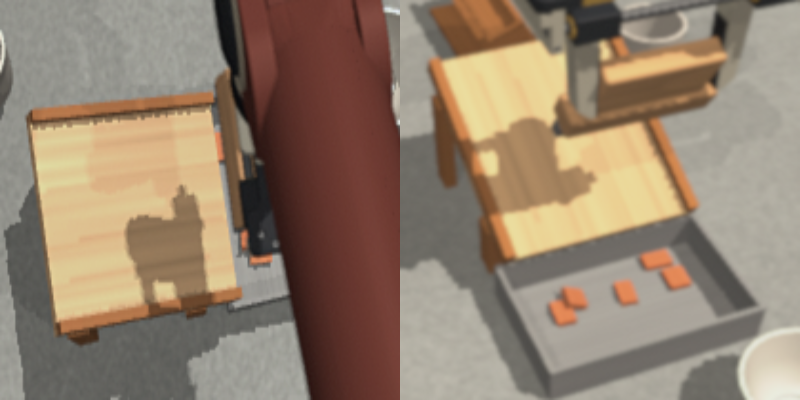

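The first sweep cleared the board. The side crop shows all five chips inside the trough and none left on the face. Now I'll carry the scraper back.

servo_tool(
  steps=[
    [-0.24,0.85,0.2,-1.1,70],
    [-0.48,1.7,0.4,-2.2,70],
    [-0.72,2.6,0.6,-3.3,70],
    [-0.96,3.5,0.7,-4.4,70],
    [-1.2,4.4,0.8,-5.5,70],
  ],
)

```text
time: 10.52
eef_pos: [0.5976, 0.0638, 0.2615]
tcp_rot: [1.491, 0.99, -1.495]
wrist_force: [-0.0, -0.4, -2.9]
width: 0.0852
```

servo_tool(
  steps=[
    [-0.24,0.85,0,-1.1,70],
    [-0.48,1.7,0,-2.2,70],
    [-0.72,2.6,0,-3.3,70],
    [-0.96,3.5,0,-4.4,70],
    [-1.2,4.4,0,-5.5,70],
  ],
)

```text
time: 10.93
eef_pos: [0.5599, 0.1965, 0.2594]
tcp_rot: [1.874, 0.572, -1.888]
wrist_force: [1.5, -1.1, -3.7]
width: 0.0848
```

servo_tool(
  steps=[
    [-0.24,0.85,0,-1.1,70],
    [-0.48,1.7,0,-2.2,70],
    [-0.72,2.6,0,-3.3,70],
    [-0.96,3.5,0,-3.9,70],
    [-1.2,4.3,0,-3.9,70],
  ],
)

```text
time: 11.35
eef_pos: [0.5221, 0.327, 0.2571]
tcp_rot: [2.109, 0.193, -2.134]
wrist_force: [0.8, 0.9, -2.1]
width: 0.0853
```

```bash
cat > r.py <<'E'
import sys
from h import *
from plant import *
G=np.array([.5473,.3311,.0846]);f=np.array([.9815,.192,0]);yr=np.array([-.192,.9815,0]);A=np.c_[c*f+s*zz,yr,-s*f+c*zz]
p=get_obs()["eef_pos"];print("rest-frame mm",(A.T@(p-G)*1e3).round(1),"to go",units(p,G+A@(np.array(list(map(float,sys.argv[1:4])))/1e3)))
E
python3 st.py; python3 r.py 0 0 60
```

```text
11.35 [0.5221 0.327  0.2571] jaw -79.34 x [-0.011 -0.006 -1.   ] F [ 0.8  0.9 -2.1] T [ 0.04  0.03 -0.  ] w 0.0853 [-0.46  0.54 -0.22  1.46  0.12  1.17 -2.09]
rest-frame mm [ 49.7   0.8 167.1] to go [ 0.01 -0.03 -3.94]
```

servo_tool(
  steps=[
    [0,0,-0.9,0.07,70],
    [0,0,-1.9,0.07,70],
    [0,0,-2.9,0.07,70],
    [0,-0.02,-3.6,0.07,70],
    [0,-0.03,-3.9,0.07,70],
  ],
)

```text
time: 11.77
eef_pos: [0.5186, 0.3238, 0.1344]
tcp_rot: [2.092, 0.195, -2.137]
wrist_force: [-0.2, -0.1, -3.0]
width: 0.085
```

servo_tool(
  steps=[
    [0,0,0,0,70],
    [0,0,0,0,70],
  ],
)

```text
time: 11.93
eef_pos: [0.5175, 0.323, 0.1329]
tcp_rot: [2.087, 0.193, -2.14]
wrist_force: [-0.5, 0.3, -3.5]
width: 0.0851
```

```bash
python3 st.py; python3 r.py 0 0 30;python3 - <<'E'
from plant import *
from h import *
d=get_image("wrist")["frame"][100:400,120:520,::-1];cv2.imwrite("pics/w4a.png",cv2.resize(d,(440,330)))
d=get_image("side")["frame"][90:210,240:360,::-1];e=cv2.resize(d,(330,330),interpolation=cv2.INTER_CUBIC)
cv2.imwrite("pics/w4.png",np.hstack([cv2.imread("pics/w4a.png"),e]))
E
```

```text
11.9333 [0.5175 0.323  0.1329] jaw -78.84 x [-0.023 -0.015 -1.   ] F [-0.5  0.3 -3.5] T [-0.02 -0.01 -0.02] w 0.0851 [-0.47  0.66 -0.2   1.62  0.16  0.91 -2.11]
rest-frame mm [-7.5 -2.2 56.8] to go [ 0.58  0.19 -0.7 ]
```

View pics/w4.png

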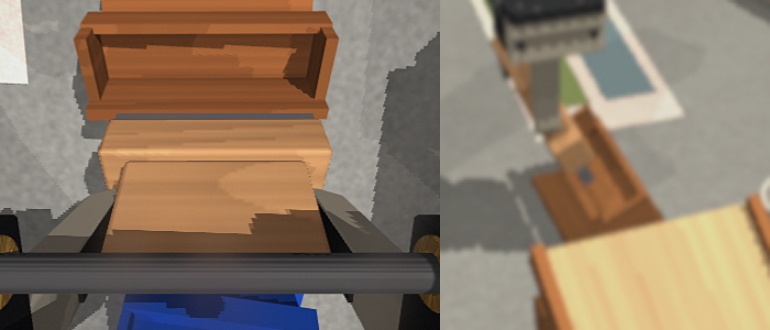

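The scraper is held square above the slot with its lean intact. It is 7.5 mm behind and 2 mm to the side, so I'll correct with a small forward clearance, then go in along the lean.

servo_tool(
  steps=[
    [0.2,0.08,0.05,0,70],
    [0.4,0.15,0.05,0,70],
    [0.5,0.18,-0.2,0,70],
    [0.64,0.2,-0.5,0,70],
    [0.7,0.21,-0.64,0,70],
  ],
)

```text
time: 12.45
eef_pos: [0.5405, 0.33, 0.1146]
tcp_rot: [2.093, 0.195, -2.137]
wrist_force: [0.3, -0.4, -3.7]
width: 0.085
```

```bash
python3 st.py; python3 r.py 4 0 30; python3 r.py 3 0 5
```

```text
12.45 [0.5405 0.33   0.1146] jaw -78.89 x [-0.019 -0.012 -1.   ] F [ 0.3 -0.4 -3.7] T [ 0.02  0.06 -0.05] w 0.085 [-0.47  0.71 -0.2   1.57  0.16  0.9  -2.1 ]
rest-frame mm [ 6.5  0.2 30.1] to go [-0.07 -0.02 -0.04]
rest-frame mm [ 6.5  0.2 30.1] to go [ 0.25  0.04 -0.81]
```

servo_tool(
  steps=[
    [0.05,0.01,-0.2,0,70],
    [0.12,0.02,-0.4,0,70],
    [0.2,0.03,-0.6,0,70],
    [0.25,0.04,-0.78,0,70],
    [0.25,0.04,-0.78,0,70],
  ],
)

```text
time: 12.87
eef_pos: [0.5476, 0.3306, 0.0895]
tcp_rot: [2.09, 0.193, -2.138]
wrist_force: [-0.2, 0.4, -4.1]
width: 0.085
```

```bash
python3 st.py; python3 r.py 0.5 0 0.5
```

```text
12.8667 [0.5476 0.3306 0.0895] jaw -78.89 x [-0.022 -0.014 -1.   ] F [-0.2  0.4 -4.1] T [-0.04  0.05  0.01] w 0.085 [-0.47  0.75 -0.19  1.56  0.17  0.87 -2.1 ]
rest-frame mm [ 2.2 -0.6  4.4] to go [-0.    0.02 -0.14]
```

servo_tool(
  steps=[
    [0,0.02,-0.05,0,70],
    [0,0.02,-0.1,0,70],
    [0,0.02,-0.14,0,70],
    [0,0.02,-0.14,0,70],
  ],
)

```text
time: 13.2
eef_pos: [0.5477, 0.3313, 0.0854]
tcp_rot: [2.09, 0.193, -2.138]
wrist_force: [-0.3, 0.0, -2.8]
width: 0.085
```

```bash
python3 st.py; python3 r.py 0 0 0
```

```text
13.2 [0.5477 0.3313 0.0854] jaw -78.89 x [-0.021 -0.014 -1.   ] F [-0.3  0.  -2.8] T [ 0.05 -0.01 -0.05] w 0.085 [-0.47  0.76 -0.19  1.57  0.17  0.86 -2.1 ]
rest-frame mm [0.7 0.1 0.5] to go [-0.01 -0.01 -0.03]
```

servo_tool(
  steps=[
    [-0.01,0,-0.03,0,70],
    [-0.02,0,-0.06,0,70],
    [-0.02,0,-0.06,0,70],
  ],
)

```text
time: 13.45
eef_pos: [0.5476, 0.3314, 0.0847]
tcp_rot: [2.092, 0.194, -2.136]
wrist_force: [-1.1, -1.9, 1.8]
width: 0.085
```

```bash
python3 st.py; python3 r.py 0 0 0
```

```text
13.45 [0.5476 0.3314 0.0847] jaw -78.88 x [-0.02  -0.013 -1.   ] F [-1.1 -1.9  1.8] T [-0.15  0.1   0.09] w 0.085 [-0.47  0.76 -0.19  1.57  0.17  0.86 -2.1 ]
rest-frame mm [ 0.4  0.3 -0.1] to go [-0.01 -0.01 -0.  ]
```

servo_tool(
  steps=[
    [0,0,0,0,88],
    [0,0,0,0,93],
    [0,0,0,0,93],
    [0,0,0,0,93],
    [0,0,0,0,93],
  ],
)

```text
time: 13.87
eef_pos: [0.5476, 0.3316, 0.0847]
tcp_rot: [2.093, 0.194, -2.136]
wrist_force: [-0.4, 0.7, 0.3]
width: 0.093
```

servo_tool(
  steps=[
    [0,0,0.2,0,93],
    [0,0,0.6,0,93],
    [0,0,1.2,0,93],
    [0,0,1.9,0,93],
    [0,0,2.7,0,93],
  ],
)

```text
time: 14.28
eef_pos: [0.5473, 0.3315, 0.167]
tcp_rot: [2.092, 0.194, -2.137]
wrist_force: [-0.6, -0.1, -0.3]
width: 0.0934
```

servo_tool(
  steps=[
    [0,0,1,0,93],
    [0,0,2,0,93],
    [0,0,3,0,93],
    [0,0,3.5,0,93],
    [0,0,3.5,0,93],
  ],
)

```text
time: 14.7
eef_pos: [0.5492, 0.3331, 0.2782]
tcp_rot: [2.105, 0.2, -2.129]
wrist_force: [0.1, 0.7, 0.4]
width: 0.093
```

servo_tool(
  steps=[
    [-0.3,-1.3,0,0,93],
    [-0.4,-2.6,0,0,93],
    [-0.5,-3.9,0,0,93],
    [-0.5,-5.2,0,0,93],
    [-0.5,-6.2,0,0,93],
  ],
)

```text
time: 15.12
eef_pos: [0.5333, 0.143, 0.2775]
tcp_rot: [2.103, 0.195, -2.131]
wrist_force: [0.6, -0.8, 0.4]
width: 0.0932
```

servo_tool(
  steps=[
    [0,-1.3,0,0,93],
    [0,-2.6,0,0,93],
    [0,-3.9,0,0,93],
    [0,-5.2,0,0,93],
    [0,-6.2,0,0,93],
  ],
)

```text
time: 15.53
eef_pos: [0.532, -0.0471, 0.2767]
tcp_rot: [2.102, 0.189, -2.135]
wrist_force: [1.5, 0.2, -0.1]
width: 0.0929
```

servo_tool(
  steps=[
    [0,-1.3,0,0,93],
    [0,-2.6,0,0,93],
    [0,-3.9,0,0,93],
    [0,-5,0,0,93],
    [0,-5,0,0,93],
  ],
)

```text
time: 15.95
eef_pos: [0.5293, -0.2073, 0.2755]
tcp_rot: [2.103, 0.169, -2.144]
wrist_force: [-0.1, -1.2, -0.4]
width: 0.0931
```

```bash
python3 st.py
python3 - <<'E'
from h import *
from plant import *
im={}
for n in ["top","side"]:
    d=get_image(n);im[n]=d["frame"];pickle.dump(d,open(f"pics/{n}3.pkl","wb"));print(n,*chips(d),sep="\n ")
    o=pickle.load(open(f"pics/{n}.pkl","rb"))["frame"]
    b={"top":(195,285,115,210),"side":(110,190,265,325)}[n]
    q=np.abs(o.astype(int)-im[n])[b[0]:b[1],b[2]:b[3]].max(2);print("rest change: mean",q.mean().round(2),"px>40:",(q>40).sum())
a=cv2.resize(im["top"][130:290,100:480],(800,337));b=cv2.resize(im["side"][100:380,230:600],(347,263));e=cv2.resize(im["side"][105:195,255:345],(263,263),interpolation=cv2.INTER_CUBIC)
out=np.zeros((600,800,3),np.uint8);out[:337]=a;out[337:,:347]=b;out[337:,350:613]=e
cv2.imwrite("pics/end.png",out[:,:,::-1])
E
```

```text
15.95 [ 0.5293 -0.2073  0.2755] jaw -80.04 x [-0.018 -0.017 -1.   ] F [-0.1 -1.2 -0.4] T [-0.06  0.01 -0.02] w 0.0931 [ 0.4   0.44 -0.11  1.57  0.08  1.14 -1.14]
top
 ([356.0, 183.0], 81, [-124.0, -51.0])
 ([346.0, 188.0], 55, [-99.0, -43.0])
 ([360.0, 205.0], 72, [-125.0, -6.0])
 ([364.0, 228.0], 133, [-125.0, 43.0])
rest change: mean 14.0 px>40: 97
side
 ([379.0, 284.0], 191, [-143.0, -39.0])
 ([361.0, 296.0], 76, [-154.0, 0.0])
 ([335.0, 303.0], 177, [-153.0, 48.0])
rest change: mean 88.42 px>40: 3723
```

View pics/end.png

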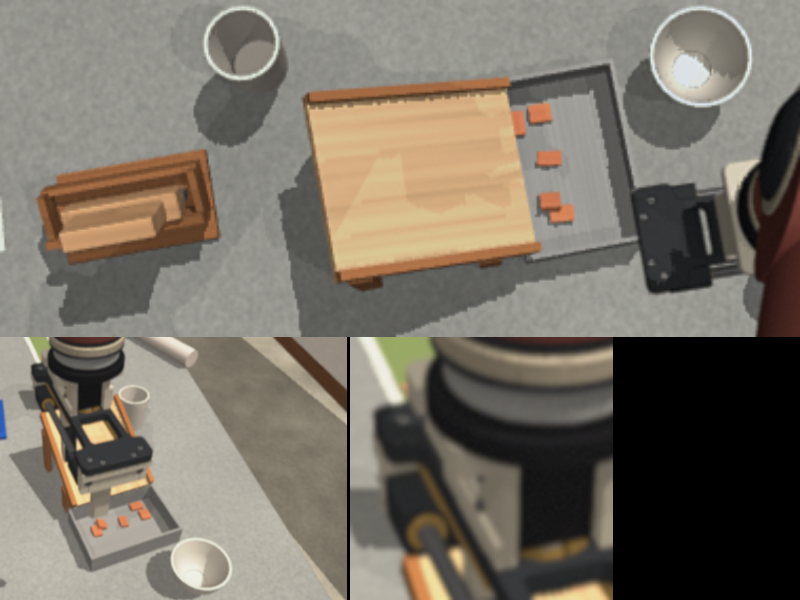

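The end view shows the board clear, five offcuts on the trough floor, and the scraper leaning in its wooden rest as at the start. The cup and bowl are where they were.

servo_tool(
  steps=[
    [0,0,0,0,93],
    [0,0,0,0,93],
  ],
)

```text
time: 16.22
eef_pos: [0.5308, -0.1967, 0.2752]
tcp_rot: [2.1, 0.191, -2.14]
wrist_force: [0.4, 0.3, -0.1]
width: 0.093
```

```bash
python3 -c "
from plant import *
print(job_done())"
```

```text
the job is handed in; nothing more can be done
None
```

I took the scraper out of the wooden rest and swept all five offcuts into the trough in one pass. I then stood it back in the rest and handed the job in at about 16 s. I gripped the bar by its ends rather than across its thickness. The tool stays vertical, and this kept the 25° lean, which also matches the board's slope.

**Last checks:**
- **Offcuts:** the final top and side views show the board clear and all five chips in the trough. My colour count reported fewer separate spots because some chips overlap in the image; counting by eye gave five.
- **Scraper:** the wrist force changed sign as the blade seated. In the top view, the rest looks the same as at the start. The side-view comparison of the rest was no use because the arm blocked it.
- **Cup and bowl:** both look unmoved in the last picture.
- **Jar:** it wasn't in the last crop, so I didn't check it, but the arm made no contact on the way.
- **Forces:** the wrist forces I read stayed below about 5 N.

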